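# Hold a gel cassette home on the edge gauge

## Robot

A 6-joint arm with a two-finger parallel gripper is mounted at the origin on a cart in front of the work surface, level with it; the furniture and walls round the work are solid. World frame = base frame: x ahead of the robot, y to its left, z up, the work surface at z = 0. Lengths are in m, angles in rad, forces in N, time in s.
With the tool pointing down it reaches from about 0.25 to 0.8 m from the base axis. Payload 3.9 kg.
Tool frame: the origin (TCP) lies at the very end of the fingers, on their centre line; the grasp point (between the pads) lies 19 mm behind it; z points along the fingers, y is the line along which they close (so a half turn about z gives the same grasp; the last joint's range is limited). The gripper opens to 85 mm and grips with 20 to 120 N. Pads are 22 mm wide; open, the fingers measure 114 mm over their backs; the gripper's body (76 mm by 85 mm) begins 54 mm behind the grasp point. The pads swing forward as they close: fully open they stand 13 mm farther back than shut.
Start: joints at [-1.301, 0.26, -0.138, 1.173, 0, 1.571], TCP at [0.14, -0.506, 0.231] pointing down, gripper open.
Joint ranges: [-2.78, 2.78], [-0.83, 1.72], [-1.28, 1.37], [-1.9, 2.12], [-1.57, 1.48], [-3.14, 3.14]. Speed limits (rad/s): [2.57, 2.57, 3.14, 3.14, 3.14, 3.14].

## Interface

Orientations are given as [roll, pitch, yaw] about the fixed x, y, z axes, in that order (R = Rz(yaw) Ry(pitch) Rx(roll)).
In Python, from workcell import env gives the robot as it stands. Calls block until the motion is done:
- env.move_pose(position, orientation): joint-space move of the TCP to a pose.
- env.move_l(position, frame=None, max_speed=0.15): straight line of the TCP; frame=None keeps the orientation; max_speed is the mean speed in m/s.
- env.movej(angles): joint-space move.
- env.open() and env.gripper_close(): open the fingers fully, or close them until they stop; the grip force is fixed at half the most.
- env.sleep(seconds).
- env.solve_ik(position, orientation): joint angles nearest the present ones, or None.
- env.get_image(name): name is "scene" or "top"; returns the picture (400x640x3 uint8, red, green, blue); there is no depth.
- env.camera_model(name): a dict with "vertical_fov" (degrees; the focal length in pixels is half the picture's height over the tangent of half this angle, whatever the lens; pixels are square), "cx", "cy" (the principal point, pixels), "R" (3x3) and "t" (3): a world point X has camera coordinates R X + t. Camera axes: x right, y down, z forward; pixel columns grow to the right and rows downward; lengths in m; the calibration is good to about 2 mm. A picture is of the moment at which its call begins. camera_model takes no time and is no camera call.
A pose or a line that the arm cannot do raises env.Unreachable and nothing moves.
- env.hand_in(): hands the job in; it is judged then, once.
Readings, each from a call of its own:
- env.read_time(): time.
- env.read_q(): joint angles.
- env.read_qvel(): joint speeds.
- env.read_joint_efforts(): joint torques, N m.
- env.read_eef_pos(): TCP position.
- env.read_eef_rot(): TCP orientation.
- env.read_force(): force on the tool from outside, world axes, zero at the start.
- env.read_moment(): the same for the moment, N m.
- env.read_finger_gap(): opening from 0.0 (shut) to 1.0 (fully open).
- env.read_gripper_force(): force on a finger pad.
Only numpy, scipy, OpenCV 4.12 (cv2) and the standard library are available. Lean on these libraries where they do the work, as an engineer would, in place of code of your own. Each camera call takes 0.05 s, during which the arm holds its last target. There are 200 camera calls.

## Task

Slide the gel cassette with the blue edge guard straight up out of the drying rack, stand it in the guides of the edge gauge and press it gently down against the sprung plunger until its bottom edge sits square on both steel rest pads, so that the dial can be read. Nothing latches it and the plunger lifts it if you let go, so finish while still gripping it and pressing it lightly onto the pads; leave the grey and yellow cassettes in their slots and the other things on the bench undisturbed.

Things in the scene. Friction and masses are not known exactly. Their poses are not given: they have to be found in the camera images.
- cassette_blue: the cassette to check: two glass plates, together 7 mm thick (own x), 84 mm wide (own y), 100 mm tall (own z), white strips down the sides; a blue silicone guard, 10 mm thick, 86 mm wide, covers its top 22 mm: grip it there across the thickness. 105 to 210 g. Origin: centre of its bottom edge. Symmetrical: either face may look to the front.
- cassette_grey: same cassette with a grey guard, to be left in its slot. Origin at the centre of its bottom edge.
- cassette_yellow: same cassette with a yellow guard, to be left in its slot. Origin at the centre of its bottom edge.
- rack: white slotted rack, fixed, 156 mm (own x) by 112 mm (own y), 67 mm high; origin under its centre. Slots at own x = -48, 0, +48 mm hold a cassette each by its side edges, thickness along own x, bottom edge 6 mm above the bench, top at 106 mm; it is free of the slot when raised 63 mm. Gap between neighbours' guards 38 mm: open the fingers about 40 mm at most. Colours change slots.
- gauge: grey edge gauge, fixed, foot 84 mm (own x) by 150 mm (own y), round dial on its front (own -x); origin under its centre. The cassette stands in it, thickness along own x, width along own y, between two end guides: channels 9 mm wide and 87 mm apart, up to 115 mm above the bench, flared mouths to 128 mm. The red needle points straight up (green marks) when it is fully down.
- gauge_seat (a point): point in the middle between the two rest pads, level with their tops, 74 mm above the bench; the bottom centre of the cassette comes here, 8 mm below the top of the released plunger. Axes as the gauge.
- rest_left: steel rest pad 16 x 16 x 8 mm, the hard stop at own y = +27 mm of the gauge; its top is 74 mm above the bench. Origin at the centre of its underside.
- rest_right: the same at own y = -27 mm of the gauge.
- gauge_plunger (a joint): travel of the upright sprung plunger (12 mm steel tip) in the middle between the rest pads, m: 0 released, with its top 82 mm above the bench; 0.008 when a cassette sits on the pads. The spring pushes up with 5 N at 0 and 8.2 N at 0.008, more than the cassette's weight.
- blue_foot_left (a point): point on the blue cassette's bottom edge at its own y = +30 mm.
- blue_foot_right (a point): point on the blue cassette's bottom edge at its own y = -30 mm.
- sample_jar: bystander: clear jar with a red lid, 59 mm across, 63 mm tall, behind the balance. Origin under its centre.
- vial_1: bystander: brown vial with a black cap, 27 mm across, 55 mm tall, at the front, between rack and gauge. Origin under its centre.
- vial_3: bystander: white vial with a black cap, 27 mm across, 56 mm tall, at the front, between rack and gauge. Origin under its centre.

How it is judged:
By the outcome, as a careful person would: the job done as asked, in the order asked, and still so for the second after the job is handed in, while the arm keeps its last pose, push and grip.
It also fails if it takes over 48 s, if anything falls off the work surface, if the arm or the gripper's body presses on something with over 40 N, if the wrist force passes 120 N, or if a joint passes its speed limit or range.

## Working session

There is one attempt and no reset: what is moved stays moved. The work goes in short steps, each a Python script; the robot and the scene stay as the last script left them, time stands still between calls to the robot, and variables do not carry over. Pictures are saved under pics/ and viewed, at most 10 in all, crops included, and the job is handed in when it is done.

```bash
ls; mkdir -p pics; python3 - <<'E'
from workcell import env
import cv2,numpy as np
for n in("scene","top"):
    im=env.get_image(n); cv2.imwrite(f"pics/{n}0.png",im[:,:,::-1]); m=env.camera_model(n); print(n,m)
print(env.read_time(),env.read_eef_pos(),env.read_eef_rot(),env.read_finger_gap())
E
```

```text
pics
scene {'vertical_fov': 43.91798744956229, 'cx': 320.8124351942297, 'cy': 197.13039161215238, 'R': array([[-0.77410776, -0.63294726,  0.01161641],
       [-0.36659735,  0.43324539, -0.82334975],
       [ 0.51610421, -0.64161998, -0.56741541]]), 't': array([0.31570516, 0.30984366, 0.9978654 ])}
top {'vertical_fov': 54.297588590546496, 'cx': 321.4365078154517, 'cy': 200.79448022664238, 'R': array([[-0.0265499 , -0.99910475, -0.03293645],
       [-0.99736827,  0.02869863, -0.06658015],
       [ 0.06746577,  0.03108207, -0.99723732]]), 't': array([-0.08112831,  0.50945781,  0.93445001])}
0.1 [ 0.13976795 -0.50541474  0.23053121] [-3.13980309e+00 -1.57442414e-06  2.69798357e-01] 0.9981566424885141
```

View pics/scene0.png

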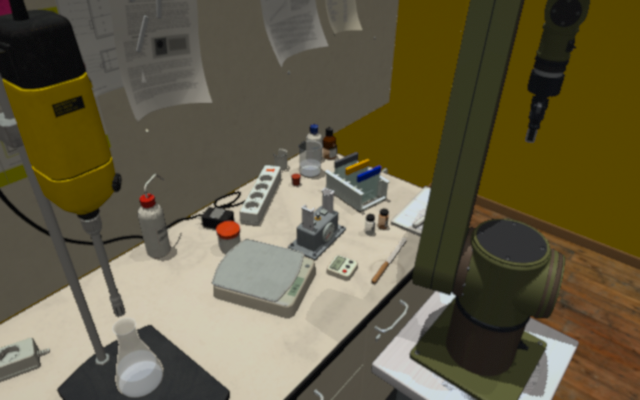

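View pics/top0.png

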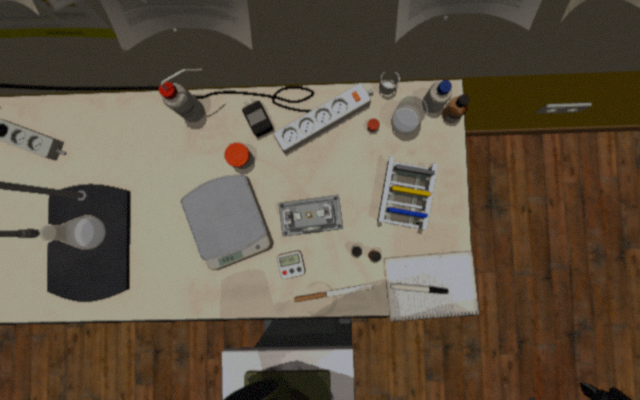

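The scene view shows the rack at about (357,180) with blue nearest the robot, and the gauge at (320,232). In the top view the rack is at (408,193), the blue guard at (407,212), the gauge at (311,214), and the vials at (356,251) and (375,255).

```bash
python3 - <<'E'
import cv2,numpy as np
t=cv2.imread("pics/top0.png"); s=cv2.imread("pics/scene0.png")
def cr(i,x,y,w,h,k): return cv2.resize(i[y:y+h,x:x+w],None,fx=k,fy=k,interpolation=cv2.INTER_CUBIC)
a=np.hstack([cr(t,270,185,80,60,5),cr(t,370,150,80,60+25,5)[:300]])
b=np.hstack([cr(s,285,185,80,75,5)[:300],cr(s,315,140,80,75,5)[:300]])
b=np.hstack([cr(s,280,182,80,80,5)[:300+100],cr(s,318,145,80,80,5)])
a=np.hstack([cr(t,270,185,80,55,5),cr(t,370,155,80,55,5)])
cv2.imwrite("pics/crop0.png",np.vstack([a,b[:325]]))
E
```

```text
(no output)
```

View pics/crop0.png

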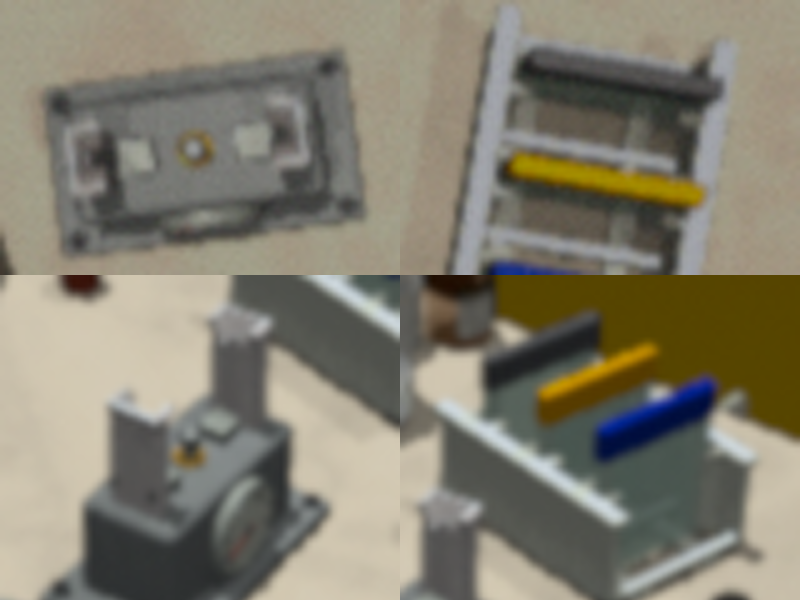

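The crops show the gauge's pads, plunger and guide mouths clearly. In the top view the pads are at about (297,216) and (320,213), and the plunger at (308.6,214.5). The blue guard is the front one in the rack. I'll check the gripper call's documentation and measure.

```bash
python3 - <<'E'
from h import *
import threading,time
d=np.load("im0.npz");G=d["T"].mean(2);out={}
def blob(I,x0,x1,y0,y1,q=.5):
    g=I[y0:y1,x0:x1]; lo,hi=np.percentile(g,20),g.max(); w=np.clip(g-(lo+q*(hi-lo)),0,None)
    ys,xs=np.mgrid[y0:y1,x0:x1]; return np.array([(xs*w).sum(),(ys*w).sum()])/w.sum(),int((w>0).sum())
for n,b,z in(("padL",(292,303,210,221),.074),("padR",(315,325,208,218),.074),("plng",(304,313,210,219),.082),("gL",(281,295,206,228),.128),("gR",(323,334,202,220),.128)):
    for q in(.35,.6):
        u,k=blob(G,*b,q=q); out[n]=plane("top",u,z)[:2]; print(n,np.round(u,2),k,np.round(out[n],4))
for a,b in(("padL","padR"),("gL","gR")):
    v=out[a]-out[b]; print(a,"mid",(out[a]+out[b])/2,"dist",np.linalg.norm(v),"yaw",np.degrees(np.arctan2(-v[0],v[1])))
env.move_pose([.4702,-.2857,.25],[np.pi,0,np.radians(78.5)])
print(env.read_time(),env.read_eef_pos(),env.read_eef_rot(),env.read_q())
th=threading.Thread(target=env.gripper_close); t0=env.read_time(); th.start()
for i in range(12):
    print(round(env.read_time()-t0,3),round(env.read_finger_gap(),3),th.is_alive(),end=' | ')
    if not th.is_alive(): break
th.join(); print(env.read_time()-t0,env.read_finger_gap())
E
```

```text
padL [296.94 215.65] 43 [ 0.4707 -0.0401]
padL [297.19 215.68] 28 [ 0.4706 -0.0407]
padR [319.64 212.49] 42 [ 0.4764 -0.0922]
padR [319.4  212.51] 29 [ 0.4764 -0.0916]
plng [307.73 213.51] 28 [ 0.4746 -0.0655]
plng [308.2  214.28] 5 [ 0.4728 -0.0665]
gL [285.62 216.68] 179 [ 0.4674 -0.0208]
gL [285.91 216.24] 77 [ 0.4684 -0.0215]
gR [327.13 210.46] 96 [ 0.4783 -0.1103]
gR [327.52 210.22] 55 [ 0.4788 -0.1112]
padL mid [ 0.47350215 -0.06616994] dist 0.051289786824883894 yaw 6.512997265364436
gL mid [ 0.47358838 -0.06634397] dist 0.09031970269121802 yaw 6.641468234443267
1.975 [ 0.46958124 -0.28640401  0.24995411] [-3.14123016e+00  4.03484482e-04  1.36857601e+00] [-5.47384474e-01  2.96530940e-01 -3.78337511e-02  1.23663623e+00
 -5.02335864e-04  1.22563230e+00]
0.767 -0.003 False | 0.7666999999999997 -0.0030024917025124626
```

The gauge comes out at (0.4735, -0.0662) with yaw 6.6°, and pads and guides agree. The blue guard is at (0.470, -0.286) with its centre at z = 0.095, as expected.

The fingers can only open fully, so the back finger has to close over the top of yellow. I'll grip the top 8 mm with the back finger tilted up 8°, level the tool and lift. I can then take a deeper grip while the cassette stands in the gauge.

```bash
cat >> h.py <<'E'
from scipy.spatial.transform import Rotation as Rn
def rpy(phi,tilt=0):
    """tool down, closing line along the holder's own x (holder yaw phi, deg); tilt lifts the +x finger"""
    r=Rn.from_euler('xyz',[180,0,90+phi],degrees=True); p=np.radians(phi)
    a=np.array([np.sin(p),-np.cos(p),0])
    return (Rn.from_rotvec(a*np.radians(tilt))*r).as_euler('xyz').tolist()
def st(m=""): print(m,"t",round(env.read_time(),2),"pos",np.round(env.read_eef_pos(),4),"F",np.round(env.read_force(),1),"M",np.round(env.read_moment(),2),"gap",round(env.read_finger_gap(),3),"grip",np.round(env.read_gripper_force(),1))
E
python3 - <<'E'
from h import *
P=[.4692,-.2855]
env.open(); env.move_pose(P+[.18],rpy(-11.5,8)); env.sleep(.3)
a=Rn.from_euler('xyz',env.read_eef_rot()).as_matrix(); print("tool y",a[:,1]); st("above")
env.move_l(P+[.13],max_speed=.1); env.sleep(.2); st("near")
cv2.imwrite("pics/a.png",np.vstack([cv2.resize(env.get_image("scene")[110:210,300:460,::-1],None,fx=5,fy=5)[:500]]))
E
```

```text
tool y [ 0.97012642 -0.19689191  0.1417332 ]
above t 4.26 pos [ 0.4709 -0.2864  0.1815] F [ 0.4  0.4 -0.3] M [ 0.09  0.08 -0.02] gap 0.997 grip 0.0
near t 5.11 pos [ 0.4698 -0.2859  0.1309] F [ 0.2 -0.3  0.4] M [0.01 0.12 0.  ] gap 1.0 grip 0.0
```

View pics/a.png

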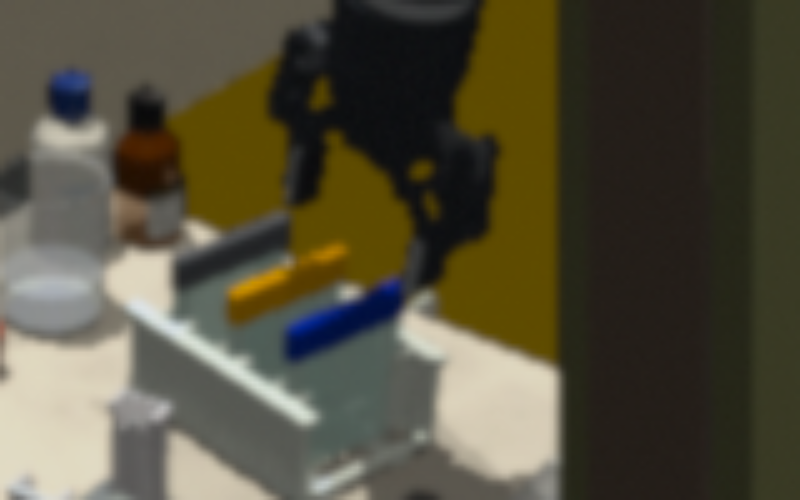

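The picture shows a 2F‑85‑like gripper. Its back fingertip at (295,205) is well above yellow at (290,280), and its front tip at (420,285) is in front of blue. I'll descend and close.

```bash
python3 - <<'E'
from h import *
P=[.4692,-.2855]
env.move_l(P+[.098],max_speed=.06); env.sleep(.2); st("down")
env.gripper_close(); st("closed")
env.move_pose(P+[.098],rpy(-11.5)); env.sleep(.2); st("level")
cv2.imwrite("pics/b.png",cv2.resize(env.get_image("scene")[110:210,300:460,::-1],None,fx=5,fy=5))
E
```

```text
down t 6.04 pos [ 0.4696 -0.2857  0.0984] F [ 0.3  0.3 -0.1] M [ 0.03  0.13 -0.  ] gap 1.005 grip 0.0
closed t 6.72 pos [ 0.4692 -0.2855  0.0982] F [-0.9  0.1  2.6] M [ 0.12  0.39 -0.04] gap 0.092 grip 58.5
level t 7.22 pos [ 0.4703 -0.2863  0.0986] F [ 4.3 -2.6  1.1] M [-0.54 -0.87 -0.04] gap 0.09 grip 59.9
```

View pics/b.png

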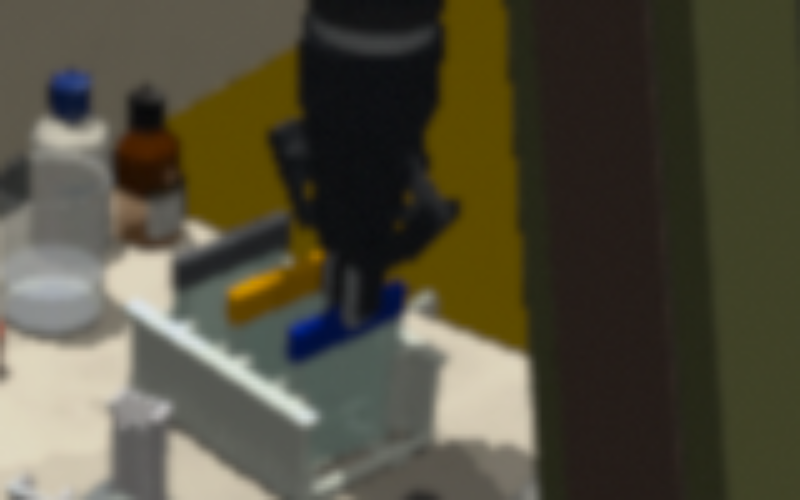

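Gripped: pad force 60 N, wrist forces small, and yellow at (275,285) has not moved. I'll lift straight up.

```bash
python3 - <<'E'
from h import *
P=[.4702,-.2858]
env.move_l(P+[.118],max_speed=.05); st("l1")
env.move_l(P+[.175],max_speed=.08); st("l2")
env.move_l(P+[.247],max_speed=.12); env.sleep(.3); st("l3")
# gauge: same tool-to-cassette relation, above the seat
env.move_pose([.4735,-.0662,.247],rpy(6.55)); env.sleep(.5); st("above gauge")
print(env.read_eef_rot(),rpy(6.55))
S=grab("scene");T=grab("top");np.savez("im1.npz",T=T,S=S)
cv2.imwrite("pics/c.png",np.hstack([cv2.resize(S[100:260,240:380,::-1],None,fx=3.2,fy=3.2,interpolation=2)[:512],cv2.resize(T[140:300,270:350,::-1],None,fx=3.2,fy=3.2,interpolation=2)[:512]]))
E
```

```text
l1 t 7.83 pos [ 0.4702 -0.2856  0.1181] F [ 3.6 -0.8  0.7] M [-0.12 -0.91 -0.05] gap 0.091 grip 59.7
l2 t 8.69 pos [ 0.4694 -0.2854  0.1744] F [-0.1 -0.5 -1.1] M [-0.01  0.04 -0.06] gap 0.093 grip 59.5
l3 t 9.74 pos [ 0.4699 -0.2856  0.2463] F [ 1.2  0.2 -0.7] M [0.05 0.02 0.05] gap 0.094 grip 59.5
above gauge t 11.12 pos [ 0.4735 -0.0666  0.2469] F [-0.6 -0.  -0.8] M [-0.04  0.02  0.01] gap 0.085 grip 59.5
[-3.14148067e+00 -2.61042153e-05  1.68438838e+00] [3.141592653589793, 0.0, 1.6851153928005251][ WARN:0@15.002] global loadsave.cpp:1063 imwrite_ Unsupported depth image for selected encoder is fallbacked to CV_8U.
```

View pics/c.png

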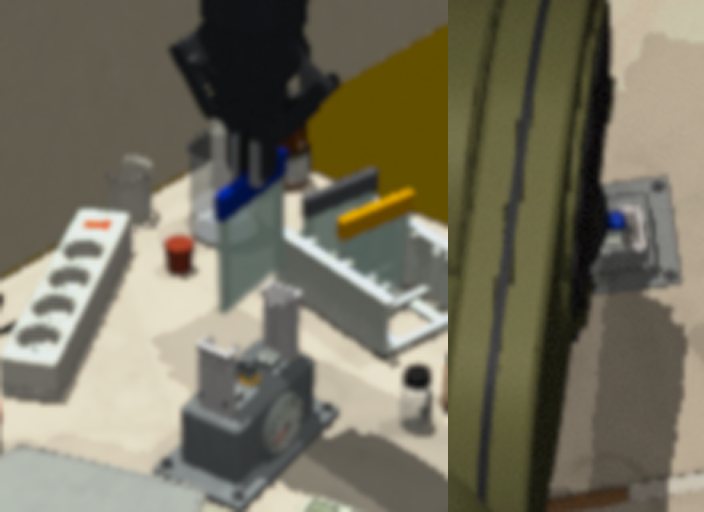

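The cassette hangs plumb above the gauge, with the guard at (250,185) and the glass bottom corners at (222,310) and (280,258). The gauge is below it with guide tops at (215,345) and (282,292), and grey and yellow are still in their slots. I'll check the hold offset along the width before lowering.

```bash
python3 - <<'E'
from h import *
d=np.load("im1.npz");S=d["S"];d0=np.load("im0.npz")["S"]
c,y=np.array([.4735,-.0664]),np.radians(6.55)
ex,ey=np.array([np.cos(y),np.sin(y)]),np.array([-np.sin(y),np.cos(y)])
pt=lambda a,b,z:np.r_[c+a*ex+b*ey,z]
hsv=cv2.cvtColor(S.astype(np.uint8),cv2.COLOR_RGB2HSV); m=cv2.inRange(hsv,(105,130,50),(130,255,255)); m[:,:300]=0;m[:,340:]=0;m[:140]=0;m[190:]=0
ys,xs=np.where(m>0); print("blue cols",xs.min(),xs.max(),"rows",ys.min(),ys.max(),len(xs))
P=lambda *a:np.round(proj("scene",pt(*a)),1)
print("pred guard corners: L",[P(a,.043,z) for a in(-.005,.005) for z in(.233,.255)],"R",[P(a,-.043,z) for a in(-.005,.005) for z in(.233,.255)])
print("pred glass bottom",P(-.0035,.042,.155),P(-.0035,-.042,.155))
print("pads pred scene",P(0,-.027,.074),"plunger",P(0,0,.082),"guide tops",P(0,.0435,.128),P(0,-.0435,.128))
# horizontal profile: difference image gives the glass silhouette
D=np.abs(S-d0).mean(2)
for r in(178,182,186,190): print(r,np.round(D[r,302:334]).astype(int))
G=d0.mean(2)
for r in(202,208,214): print("guide",r,np.round(G[r,296:340]).astype(int))
E
```

```text
blue cols 308 329 rows 146 168 135
pred guard corners: L [array([309.7, 169.5]), array([309.7, 161.1]), array([306. , 168.2]), array([306. , 159.8])] R [array([329.8, 153.8]), array([330. , 145.7]), array([326.2, 152.7]), array([326.4, 144.5])]
pred glass bottom [309.4 197.5] [328.4 181.4]
pads pred scene [323.4 210.4] plunger [317.7 213.1] guide tops [307.9 206.6] [327.3 189.8]
178 [23 24 23 23 19  2 28 46 49 36 25 22 23 24 25 26 31 44 57 72 81 83 84 70
 33  5 10 11 12 12 12 14]
182 [24 23 23 22 18  5 46 83 98 97 92 89 87 86 86 85 84 83 83 83 83 84 83 70
 34  3  8  9 11 11 11 12]
186 [23 23 23 22 18  5 44 81 98 97 92 90 89 88 87 86 86 86 84 78 64 41 17  2
  9 12 11 12 12 12 12 12]
190 [23 23 23 23 20  2 38 77 96 95 89 86 86 85 79 65 44 22  6  2  2  1  2  1
  0  2  1  2  4  3  5  8]
guide 202 [196 196 197 197 198 197 197 198 197 197 197 197 196 196 197 196 196 196
 196 197 197 197 197 197 193 172 130  95  84  82  82  84  86  85  84  84
 101 140 168 177 178 178 178 178]
guide 208 [196 196 197 197 189 162 145 156 169 179 183 192 198 199 198 199 202 198
 186 183 179 164 146 133 125 116 111 109 101  90  84  84  85  87  85  84
 100 143 178 193 196 196 196 196]
guide 214 [195 195 196 196 189 160 116  89  84  83  81  80  78  79  80  83  88 104
 120 113 110 125 123 106  97  92  85  86  86  85  98 120 132 134 133 129
 117 105  98  96  89  94 136 174]
```

```bash
python3 - <<'E'
from h import *
d=np.load("im1.npz");S=d["S"]
B=S[:,:,2]-S[:,:,0]
for r in range(158,171,2): print(r,B[r,302:334].astype(int))
print()
for r in range(144,156,2): print(r,B[r,318:336].astype(int))
print("glass gray"); G=S.mean(2)
for r in(172,176,180,186,190): print(r,G[r,302:334].astype(int))
E
```

```text
158 [-13 -12 -12 -10  -6   0  17  46  78  96  97  88  80  74  68  57  38  25
  21  26  37  34  20  10   6   2  -8 -21 -27 -28 -29 -28]
160 [ -8  -7  -4  -2  10  46  98 141 152 134 106  80  68  65  65  64  61  52
  39  28  18  10   6   4   3   1  -7 -20 -26 -27 -27 -25]
162 [ -2  -2  -2   0  14  42  80 102  92  77  68  65  65  64  61  49  32  20
  11   7   5   4   4   3   3   1 -11 -27 -30 -28 -29 -28]
164 [ -1   0   0   1  12  31  57  70  67  64  65  63  51  37  24  16  11   8
   5   3   2   2   2   3   3   1 -11 -27 -29 -29 -30 -28]
166 [  0   1   1   4  13  28  51  69  66  60  47  31  19  13   9   7   6   5
   4   3   2   2   2   3   3   1 -11 -27 -30 -29 -31 -28]
168 [ -2   0   5   9  15  22  34  44  37  24  17  13  11   9   8   6   5   5
   4   3   3   3   3   3   3   1 -11 -26 -30 -29 -30 -30]
170 [  0   2   4   4   5   6   6   6   7   8   8   8   8   8   8   7   5   4
   4   4   4   4   4   4   3   3  -3 -16 -24 -26 -28 -29]

144 [  1   1   2   3   3   3   3   3   2  -4 -13 -24 -32 -36 -36 -36 -36 -41]
146 [  1   1   2   2   3   3   3  10  31  51  53  29  -7 -28 -31 -30 -26 -21
[... 263 characters left out ...]
6  -6  -6 -10]
glass gray
172 [144 147 148 148 145 134 114  97  93  99 106 109 109 109 109 108 106 102
  96  92  91  91  91  90  90 100 147 208 226 224 214 185]
176 [159 145 125 113 111 107 100  94  91  94  94  94  93  92  91  90  91  91
  92  92  92  93  94  94  90  88  89  95 112 141 177 206]
180 [213 215 215 215 211 184 141 106  93  94  98 101 101 101 101 101 101 102
 102 102 102 102 101  96  91  89  88  89  89  90  90  90]
186 [210 214 216 216 212 189 149 112  94  94  99 102 102 102 102 102 102 102
 104 110 125 147 163 154 126 106  98  95  93  92  92  92]
190 [217 215 214 214 211 192 153 114  94  93  98 101 102 104 110 120 135 155
 169 172 165 156 147 140 142 143 142 148 150 146 151 143]
```

```bash
python3 - <<'E'
import numpy as np,cv2
d=np.load("im1.npz");S=d["S"].astype(np.uint8)
cv2.imwrite("pics/d.png",cv2.resize(S[140:225,295:345,::-1],None,fx=7,fy=7,interpolation=cv2.INTER_NEAREST))
E
```

```text
(no output)
```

View pics/d.png

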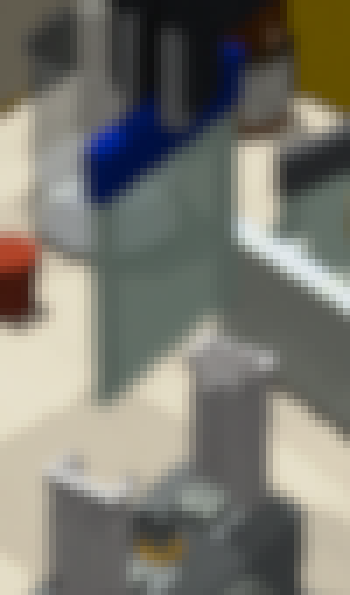

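The cassette is centred over the gauge to within 1 mm: its edges are at columns 307.9 and 328.2, against 306.9 and 328.6 predicted. The gauge features also project where I measured them. I'll lower in steps and watch the force.

```bash
cat >> h.py <<'E'
C=np.array([.4735,-.0662]);yg=np.radians(6.55)
EX,EY=np.array([np.cos(yg),np.sin(yg)]),np.array([-np.sin(yg),np.cos(yg)])
def gp(z,a=0,b=.0006): return [*(C+a*EX+b*EY),z]
def loc(): # force in gauge axes, tcp offset in gauge axes
    f=env.read_force();p=env.read_eef_pos();m=env.read_moment()
    return f"t {env.read_time():.2f} z {p[2]:.4f} off mm {(p[:2]-C)@EX*1e3:.1f} {(p[:2]-C)@EY*1e3:.1f} F {f[:2]@EX:.1f} {f[:2]@EY:.1f} {f[2]:.1f} M {m[:2]@EX:.2f} {m[:2]@EY:.2f} {m[2]:.2f} gap {env.read_finger_gap():.3f}"
E
python3 - <<'E'
from h import *
for z in(.226,.220,.215,.210,.205,.200,.194):
    env.move_l(gp(z),max_speed=.04); env.sleep(.12); print(loc())
    f=np.array(env.read_force())
    if np.linalg.norm(f)>8: print("stop"); break
cv2.imwrite("pics/e.png",cv2.resize(env.get_image("scene")[135:245,280:350,::-1],None,fx=5,fy=5,interpolation=2))
E
```

```text
t 12.32 z 0.2262 off mm 0.2 0.5 F -0.5 0.5 -2.0 M -0.04 0.02 0.01 gap 0.092
t 12.73 z 0.2200 off mm -0.0 0.6 F -0.3 1.1 -1.2 M 0.00 -0.02 -0.04 gap 0.085
t 13.12 z 0.2149 off mm -0.1 0.6 F -0.2 0.1 -1.8 M -0.01 -0.00 -0.00 gap 0.090
t 13.52 z 0.2100 off mm -0.0 0.6 F 0.3 0.1 -0.7 M -0.02 -0.04 -0.08 gap 0.091
t 13.91 z 0.2049 off mm 0.2 0.7 F 1.5 0.4 -1.8 M 0.04 -0.39 -0.04 gap 0.092
t 14.30 z 0.1999 off mm -0.0 0.6 F 1.3 0.1 -1.7 M 0.02 -0.45 -0.07 gap 0.090
t 14.72 z 0.1939 off mm -0.1 0.7 F 2.1 -0.5 -1.4 M 0.02 -0.44 -0.07 gap 0.092
```

View pics/e.png

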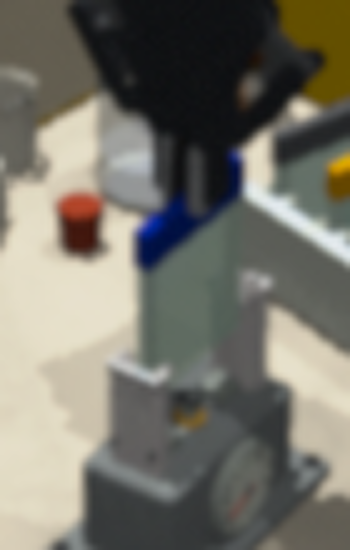

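Both ends are in the guide channels: left mouth at (135,370), right guide at (250,285). A side force of about 2 N in +x means I should shift about 0.8 mm in +x. The grip is firm, so I'll continue onto the plunger.

```bash
python3 - <<'E'
from h import *
for a,z in((.0008,.190),(.0012,.180),(.0012,.176),(.0012,.173),(.0012,.171),(.0012,.169),(.0012,.1675)):
    env.move_l(gp(z,a),max_speed=.03); env.sleep(.15); print(loc())
    f=np.array(env.read_force())
    if f[2]>12 or np.linalg.norm(f[:2])>10: print("stop"); break
E
```

```text
t 15.20 z 0.1899 off mm 0.6 0.6 F 0.6 -0.1 -2.7 M 0.02 -0.31 -0.12 gap 0.089
t 15.83 z 0.1800 off mm 1.1 0.6 F -0.0 -0.1 -1.6 M -0.02 -0.06 -0.07 gap 0.092
t 16.27 z 0.1760 off mm 1.1 0.6 F 0.4 -0.6 -1.0 M -0.03 -0.07 -0.05 gap 0.090
t 16.67 z 0.1735 off mm 1.6 0.4 F -0.7 0.5 3.4 M -0.01 0.05 -0.02 gap 0.087
t 17.07 z 0.1713 off mm 1.5 0.5 F -0.1 0.5 5.6 M -0.05 -0.03 -0.01 gap 0.085
t 17.47 z 0.1692 off mm 1.4 0.5 F -0.9 0.3 5.8 M -0.02 0.00 0.04 gap 0.091
t 17.87 z 0.1678 off mm 1.5 0.5 F -0.4 0.6 6.1 M -0.02 0.01 0.02 gap 0.089
```

```bash
python3 - <<'E'
from h import *
z=.1675
while z>.1625:
    z-=.0005; env.move_l(gp(z,.0010),max_speed=.02); env.sleep(.2)
    F=[]
    for _ in range(3): F.append(env.read_force()[2]); env.sleep(.03)
    print(round(z,4),np.round(F,1),loc())
    if np.mean(F)>13: break
cv2.imwrite("pics/f.png",np.hstack([cv2.resize(env.get_image("scene")[170:250,285:350,::-1],None,fx=7,fy=7,interpolation=2)]))
print(z)
E
```

```text
0.167 [6.5 5.7 7.3] t 18.42 z 0.1675 off mm 1.4 0.5 F 0.6 -0.3 5.9 M -0.05 0.01 -0.01 gap 0.093
0.1665 [6.6 6.6 5.3] t 18.97 z 0.1670 off mm 1.5 0.5 F -0.3 0.4 7.1 M -0.03 -0.03 -0.01 gap 0.089
0.166 [7.5 7.  6.6] t 19.52 z 0.1666 off mm 1.5 0.5 F -0.5 -0.9 7.9 M -0.03 0.05 -0.06 gap 0.091
0.1655 [9.2 9.5 9.9] t 20.07 z 0.1666 off mm 1.8 0.4 F -1.1 0.3 9.3 M 0.05 0.16 -0.09 gap 0.088
0.165 [11.7 12.1 12.6] t 20.62 z 0.1665 off mm 2.0 0.4 F -1.2 1.0 12.3 M 0.06 0.26 0.02 gap 0.091
0.1645 [15.1 15.9 14.3] t 21.17 z 0.1665 off mm 2.2 0.3 F -1.3 1.5 16.2 M 0.08 0.39 -0.03 gap 0.093
0.1645
```

View pics/f.png

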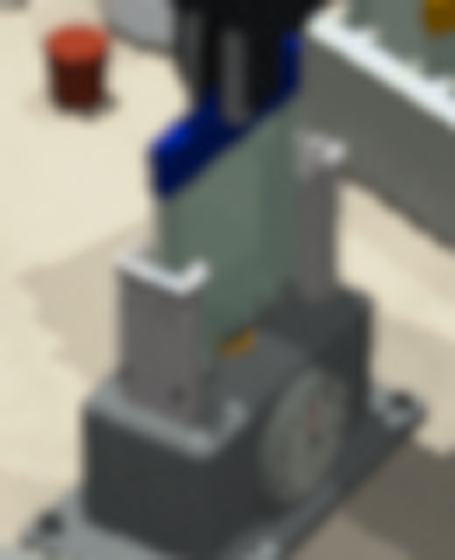

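The cassette is seated: the height stays at 0.1665 while force rises, and the moment about the gauge's x axis is small, so both pads share the load. The bottom edge is below the guide mouths at (165,265), and the red needle at (315,410) points up. I'll ease to a light press with the side load trimmed, check it and hand in.

```bash
python3 - <<'E'
from h import *
env.move_l(gp(.1648,.0002,.0008),max_speed=.01)
for _ in range(4): env.sleep(.3); print(loc(),env.read_gripper_force())
I=np.hstack([cv2.resize(grab("scene",2)[205:255,310:345,::-1].astype(np.uint8),None,fx=10,fy=10,interpolation=2)])
cv2.imwrite("pics/g.png",I)
E
```

```text
t 21.77 z 0.1665 off mm 1.6 0.4 F -0.7 0.0 12.6 M -0.00 0.15 -0.06 gap 0.092 61.24402791028842
t 22.07 z 0.1665 off mm 1.6 0.4 F -0.8 1.4 12.3 M -0.01 0.16 -0.06 gap 0.092 61.243951711803675
t 22.37 z 0.1665 off mm 1.6 0.4 F -1.0 -0.8 12.0 M 0.07 0.18 -0.05 gap 0.086 61.243407300207764
t 22.67 z 0.1665 off mm 1.6 0.4 F -0.5 -0.1 13.0 M -0.02 0.16 -0.06 gap 0.088 61.24373942613602
```

View pics/g.png

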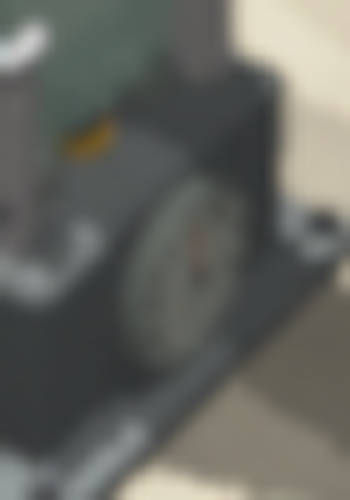

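The needle runs from (200,275) up to (200,230), straight up, and the press is steady at about 12.5 N with no roll moment.

```bash
python3 -c "
from workcell import env
print(env.hand_in())"
```

```text
the job is handed in; nothing more can be done
None
```

I handed the job in at about 23 s. The blue cassette is seated in the gauge, still gripped and pressed down at about 12.5 N; the dial needle points straight up, and the small moment about the gauge's x axis suggests both rest pads carry it. The grey and yellow cassettes stayed in their slots, and I touched nothing else on the bench.

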